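# Free the stuck tube block from the dry-block heater

## Robot

A 7-joint arm with a two-finger parallel gripper is mounted at the origin on the work surface. World frame = base frame: x ahead of the robot, y to its left, z up, the work surface at z = 0. Lengths are in m, angles in rad, forces in N, time in s.
With the tool pointing down it reaches from about 0.35 to 0.9 m from the base axis. Payload 8.1 kg.
Tool frame: the origin (TCP) lies between the finger pads; the fingertips stand 25 mm ahead of it and the grasp point (between the pads) lies 6 mm ahead of it; z points along the fingers, y is the direction in which the jaws open and shut (so a half turn about z gives the same grasp; the last joint's range is limited). The gripper opens to 92 mm and grips with 3 to 60 N. Pads are 19 mm wide; open, the fingers measure 130 mm over their backs; the gripper's body (75 mm by 190 mm) begins 47 mm behind the grasp point.
Start: joints at [-1.237, 0.434, 0.025, 1.573, -0.012, 1.134, -0.075], TCP at [0.264, 0.566, 0.252] pointing down, gripper open.
Joint ranges: [-2.62, 2.62], [-0.44, 2.09], [-1.27, 1.32], [0.08, 2.57], [-1.32, 4.46], [0.12, 2], [-2.74, 2.74]. Speed limits (rad/s): [2.22, 2.22, 3.01, 3.01, 3.14, 3.14, 3.14].

## Interface

Orientations are given as a rotation vector (axis times angle).
In Python, from cell import * gives the robot as it stands.
- The arm moves only by the shell command python3 -m jog 'ROWS' [FORCE]. ROWS is JSON, one flat list of numbers, 5 for each row, row after row: the finger opening in mm, from 0 to 91.8, then the shift along the tool's x, y, z in units of 40 mm (1.0 is 40 mm), then the turn about the tool's z in units of 6 degrees (1.0 is 6 degrees). A call has 1 to 20 rows; each row shifts and turns the pose as measured when the row begins, along the tool's axes as they then stand; what a row does not reach is not made up. A row lasts 1/12 s, in which the tool goes at most 41.7 mm and 7.16 degrees, less where a joint would pass 70% of its speed; a pose out of reach is approached as far as the arm can. A call is refused whole if a number of a shift passes 1 or a number of a turn 1, either way. A call with a gripper value outside its range is refused whole. The fingers move at their own pace and stop on an object; FORCE is the grip in N (left out, the last holds). Time passes only in rows, so rows that do not move let the fingers close. It gives the time, the measured TCP pose, the force and the opening at its end, in the units of the state.
- observe(): the state, without advancing time (a new reading comes with each control period).
- get_image(name): name is "scene" or "top" or "wrist"; returns the picture (480x640x3 uint8, red, green, blue); there is no depth.
- camera_params(name): a dict with "intrinsics" (3x3 intrinsics, pixels), "xyz" and "orientation" of the camera in the world. Camera axes: x right, y down, z forward; pixel columns grow to the right and rows downward; lengths in m; the calibration is good to about 2 mm. The wrist camera is an equidistant fisheye: a pixel r from the principal point sees the ray r / f radians off the axis. A picture is of the moment at which its call begins: read the wrist's pose just before it. camera_params takes no time and is no camera call; for the wrist camera it gives the pose at the moment of the call.
- sign_off(): hands the job in, once; it reports no verdict.
The state is a dict: "clock": time; "joints": joint angles; "dq": joint speeds; "joint_efforts": joint torques, N m; "position": TCP position; "ee_rot": TCP orientation; "force": force on the tool from outside, world axes, zero at the start; "ft_torque": the same for the moment, N m; "width": opening from 0.0 (shut) to 1.0 (fully open).
Only numpy, scipy, OpenCV 4.12 (cv2) and the standard library are available. Lean on these libraries where they do the work, as an engineer would, in place of code of your own. Each camera call takes 0.05 s, during which the arm holds its last target. There are 200 camera calls.

## Task

The aluminium tube block is stuck in the well of the dry-block heater: swing the heater's sprung jack lever sideways to its stop and let it spring back, which cracks the block a few millimetres up. Then grip the block by its square post and work it free by rocking it, first to the left (the lever's side) and then to the right, clearly each way while it still sits in the well. The job ends holding: finish with the gripper still gripping it, upright and motionless over its well and just clear of it, a centimetre or two above the deck, and leave the other things undisturbed.

Things in the scene. Friction and masses are not known exactly. Their poses are not given: they have to be found in the camera images.
- heater: white dry-block heater, 200 (x) x 240 (y) mm, fixed to the table; its flat deck is 85 mm above the table. Origin: centre of its underside on the table; x points away from its front panel, y to its left, z up. Deck things, in its frame: well centre (0, -45 mm), lever hinge (45, 55 mm).
- well (a point): centre of the well's mouth, at deck height, with the heater's axes. Well: 33 (x) x 54 (y) x 30 mm deep. A spring jaw pinches the block in x, 14 to 24 mm below the deck: a straight pull takes about 40 N, but rocked sideways (about x, post towards +y or -y) under a 10 to 15 N pull it walks up 1 to 3 mm a rock. It is free once its underside is within 14 mm of the deck.
- block: aluminium tube block, 30 (x) x 50 (y) x 55 mm tall, 0.3 kg, with a square post 20 x 20 x 42 mm on the middle of its top. Origin: centre of its underside; axes as the heater's when seated. At first its underside is on the well floor, 30 mm below the deck. In the well it can tip about 8 degrees each way; a rock counts from 3.5 degrees while the underside is over 14 mm below the deck.
- block_post (a point): on the block's axis, 76 mm above its underside: middle of the square post (post spans 55 to 97 mm above the underside), the place to grip it.
- jack_lever (a joint): angle of the jack lever on the deck, in rad: 0 at rest, 0.70 at its stop; it turns clockwise seen from above, so its post swings to the heater's left (+y). A spring returns it; it takes about 3 N at the post at first and 6 to 8 N at the stop. Full swing raises a pin under the block by 4.5 mm; the block stays up, the pin goes down again.
- lever_hinge (a point): centre of the lever's hinge, 11 mm above the deck, with the heater's axes.
- lever_post (a point): point on the lever's upright round post (12 mm across, standing 14 to 58 mm above the deck), 32 mm above the lever's hinge height and 75 mm from the hinge axis; at rest it lies to the heater's front (-x) of the hinge. Push it sideways with a finger or between the fingers.
- amber_bottle: amber glass bottle, 68 mm across, 150 mm tall, on the table behind the heater; bystander. Origin: centre of its underside.
- white_bottle: white plastic bottle, 60 mm across, 140 mm tall, behind the heater; bystander. Origin: centre of its underside.
- sample_jar: clear lidded jar, 84 mm across, 110 mm tall, on the table left of the heater; bystander. Origin: centre of its underside.
- beaker: open glass beaker, 68 mm across, 85 mm tall, right of the heater; bystander. Origin: centre of its underside.
- vial: small amber vial, 24 mm across, 42 mm tall, standing on the heater's deck in front of the block; bystander. Origin: centre of its underside.
- spatula: slim steel lab spatula 168 mm long, 16 mm wide, lying on the table in front of the heater; bystander. Origin: centre of its underside.
- collar: flat rubber ring, 44 mm across, 12 mm tall, on the table right of the heater; bystander. Origin: centre of its underside.
Things that resemble listed ones, but are neither listed nor needed, are in the scene too. What is meant by the block is not orange, red or yellow, and is the larger of those in its own colour.

How it is judged:
On the way, in this order (a step that is already met when the one before it is completed fails the run):
1. the jack lever is swung to its stop (0.60 rad or more of 0.70) (value of joint jack_lever above 0.6 rad and z of block in the frame of well below -0.014 m), for 0.05 s.
2. the lever is let go and has sprung back (value of joint jack_lever below 0.08 rad and contact force between the fingers and jack_lever below 0.1 N), for 0.1 s.
3. gripped, the block is rocked 0.06 rad or more to the left while still in the well (z of block in the frame of well below -0.014 m and angle between block's own y axis and vertical above 1.631 rad and contact force between the fingers and block above 2 N), for 0.05 s.
4. then 0.06 rad or more to the right while still in the well (z of block in the frame of well below -0.014 m and angle between block's own y axis and vertical below 1.511 rad and contact force between the fingers and block above 2 N), for 0.05 s.
At the end, for the whole second after the job is handed in: The gripper holds the block still and upright (within 0.17 rad) over the well (within 25 mm sideways), its underside 4 to 40 mm above the deck, touching neither heater nor vial; the lever is back at rest (below 0.08 rad) (z of block in the frame of well between 0.004 and 0.04 m and horizontal distance between block and well below 0.025 m and angle between block's own z axis and vertical below 0.17 rad and linear speed of block below 0.02 m/s and contact force between the fingers and block above 2 N and contact force between block and heater below 0.1 N and contact force between block and vial below 0.1 N and value of joint jack_lever below 0.08 rad); the arm keeps its last pose, push and grip.
It fails at once if another thing (bottle, jar, beaker, vial, spatula, rubber ring) is shifted by more than 25 mm (distance of any of amber_bottle, white_bottle, sample_jar, beaker, vial, spatula, collar from where it was at the start of the episode above 0.025 m).
It fails at once if a bystander bottle, jar, beaker or vial is tipped over (angle between any of amber_bottle, white_bottle, sample_jar, beaker, vial's own z axis and vertical above 0.5 rad).
It also fails if it takes over 64 s, if anything falls off the work surface, if the arm or the gripper's body presses on something with over 40 N, if the wrist force passes 120 N, or if a joint passes its speed limit or range.

## Working session

There is one attempt and no reset: what is moved stays moved. The work goes in short steps, Python scripts to look and compute and a shell command to move; the robot and the scene stay as the last step left them, time stands still between calls to the robot, and variables do not carry over. Pictures are saved under pics/ and viewed, about 8 in all and at most 12, crops included, and the job is handed in when it is done.

```bash
mkdir -p pics; ls
python3 - <<'E'
from cell import *
import cv2
for n in("scene","top"):
    im=get_image(n); cv2.imwrite(f"pics/{n}0.png",im[:,:,::-1]); print(n,camera_params(n))
s=observe(); print(s)
E
```

```text
pics
scene {'intrinsics': array([[517.29081393,   0.        , 310.55751942],
       [  0.        , 517.29081393, 237.1371807 ],
       [  0.        ,   0.        ,   1.        ]]), 'xyz': array([ 1.08679728, -0.29843645,  0.65794838]), 'orientation': array([-2.07963955, -1.07149833,  0.50918178])}
top {'intrinsics': array([[566.32055197,   0.        , 334.33300193],
       [  0.        , 566.32055197, 232.4178631 ],
       [  0.        ,   0.        ,   1.        ]]), 'xyz': array([0.50916546, 0.03397862, 1.15709426]), 'orientation': array([-2.16520177,  2.23071703, -0.05987442])}
{'clock': 0.1, 'joints': array([-1.23658114,  0.43516765,  0.02497143,  1.57399509, -0.01158506,
        1.13405087, -0.07507469]), 'dq': array([-9.63341774e-04, -1.72029118e-03,  2.60288220e-03, -4.68083526e-04,
       -3.63356225e-04, -1.77466806e-03,  3.59408642e-05]), 'joint_efforts': array([ 3.59984755e-03, -6.69118667e+01,  9.88289304e-01, -3.15133238e+01,
       -6.03953144e-02,  3.75290425e-02,  3.82738108e-05]), 'position': array([0.26427431, 0.5658961 , 0.25101878]), 'ee_rot': array([-6.80722157e-01, -3.06677589e+00,  2.30230952e-03]), 'force': array([ 0.46097821, -0.39902802, -0.35216945]), 'ft_torque': array([-0.03220387, -0.0032393 , -0.02430604]), 'width': 0.999688269298055}
```

View pics/top0.png

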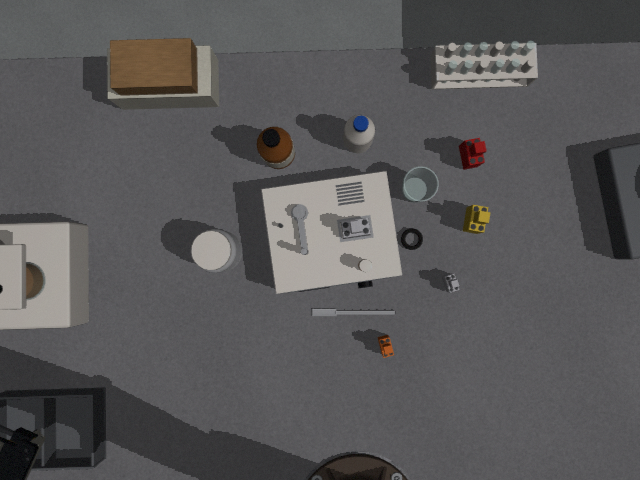

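View pics/scene0.png

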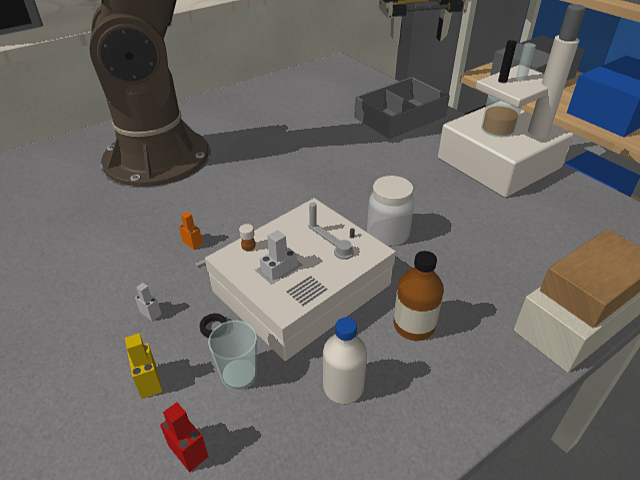

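Top view: the deck corners are near (262,187), (387,172), (401,275) and (276,292). The block is at (355,228), the lever hinge at (300,212) with its post at (304,248), and the vial at (364,265). The scene view agrees, and the small grey block at (452,282) is a decoy.

```bash
cat > h.py <<'E'
import numpy as np, cv2
from scipy.spatial.transform import Rotation as R
from cell import *
def ray(n,uv,z,P=None):
    P=P or camera_params(n);K=P['intrinsics']
    d=np.array([(uv[0]-K[0,2])/K[0,0],(uv[1]-K[1,2])/K[1,1],1.])
    d=R.from_rotvec(P['orientation']).apply(d); o=np.array(P['xyz'])
    return (o+d*(z-o[2])/d[2])[:2]
def proj(n,p):
    P=camera_params(n);K=P['intrinsics']
    c=R.from_rotvec(P['orientation']).inv().apply(np.array(p)-P['xyz'])
    return (K@(c/c[2]))[:2]
E
python3 - <<'E'
from h import *
im=cv2.imread("pics/top0.png")
hsv=cv2.cvtColor(im,cv2.COLOR_BGR2HSV)
m=((im.min(2)>165)).astype(np.uint8)
m[:, :250]=0;m[:,410:]=0;m[:165]=0;m[300:]=0
c=max(cv2.findContours(m,0,2)[0],key=cv2.contourArea)
r=cv2.minAreaRect(c);b=cv2.boxPoints(r);print(r,b)
W=np.array([ray("top",p,.085) for p in b]);print(W,np.linalg.norm(W-np.roll(W,1,0),axis=1))
ctr=W.mean(0)
# left dir (+y heater): from right side to left side
s=b[b[:,0].argsort()]
L=[ray("top",p,.085) for p in s];yv=(L[0]+L[1]-L[2]-L[3]);yv/=np.linalg.norm(yv)
xv=np.array([yv[1],-yv[0]]);print("ctr",ctr,"yaw deg",np.degrees(np.arctan2(xv[1],xv[0])))
f=lambda x,y:ctr+x*xv+y*yv
for nm,p,z in [("well",(0,-.045),.085),("posttop",(0,-.045),.152),("hinge",(.045,.055),.096),("lpost",(-.03,.055),.128),("lposttop",(-.03,.055),.143)]:
    w=f(*p);print(nm,w,"top px",proj("top",[*w,z]),"scene px",proj("scene",[*w,z]))
# blob pixels
v=ray("top",(364,265),.127);print("vial",v,"in heater",(v-ctr)@xv,(v-ctr)@yv)
cv2.imwrite("pics/c1.png",np.hstack([cv2.resize(im[165:300,250:410],None,fx=2.5,fy=2.5,interpolation=2),cv2.resize(cv2.imread("pics/scene0.png")[190:325,200:360],None,fx=2.5,fy=2.5,interpolation=2)]))
E
```

```text
((370.0000305175781, 266.5000305175781), (4.850712299346924, 3.152963161468506), 75.96376037597656) [[367.8824  264.52945]
 [370.94122 263.76474]
 [372.11768 268.4706 ]
 [369.05884 269.23532]]
[[ 0.50016669 -0.03312403]
 [ 0.5014364  -0.03895344]
 [ 0.49249453 -0.04088216]
 [ 0.49122612 -0.03505496]] [0.00914671 0.00596608 0.00914752 0.00596365]
ctr [ 0.49633093 -0.03700365] yaw deg 12.283875754641766
well [ 0.50590493 -0.0809734 ] top px [393.06120676 260.73422597] scene px [219.30841455 262.88028706]
posttop [ 0.50590493 -0.0809734 ] top px [397.11237963 260.72797952] scene px [213.51141708 231.03570191]
hinge [0.52859913 0.02631115] top px [336.0454647  250.32181309] scene px [282.81422675 239.31189548]
lpost [0.45531622 0.01035449] top px [346.18967171 290.20707899] scene px [250.39575294 205.60515763]
lposttop [0.45531622 0.01035449] top px [346.39620745 290.64274602] scene px [249.5666753  198.45427241]
vial [ 0.49987736 -0.02341709] in heater 0.006355850342182858 0.012520975288731622
```

View pics/c1.png

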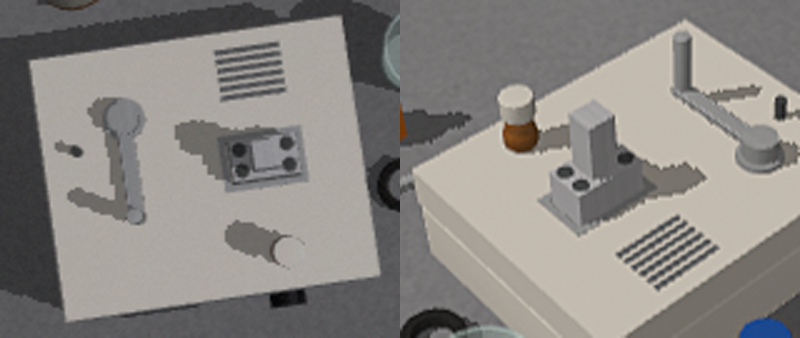

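The crop shows the whole deck. The mask threshold was too high and only caught the vial cap, so I'm lowering it.

```bash
cat > fit.py <<'E'
from h import *
im=cv2.imread("pics/top0.png")
m=((im.min(2)>125)).astype(np.uint8)
m[:, :250]=0;m[:,410:]=0;m[:165]=0;m[300:]=0
m=cv2.morphologyEx(m,cv2.MORPH_OPEN,np.ones((5,5)))
c=max(cv2.findContours(m,0,2)[0],key=cv2.contourArea)
r=cv2.minAreaRect(c);b=cv2.boxPoints(r);print(r,b.tolist())
W=np.array([ray("top",p,.085) for p in b]);print(np.linalg.norm(W-np.roll(W,1,0),axis=1))
ctr=W.mean(0)
s=b[b[:,0].argsort()]
L=[ray("top",p,.085) for p in s];yv=(L[0]+L[1]-L[2]-L[3]);yv/=np.linalg.norm(yv)
xv=np.array([yv[1],-yv[0]]);print("ctr",ctr,"yaw deg",np.degrees(np.arctan2(xv[1],xv[0])))
f=lambda x,y:ctr+x*xv+y*yv
if __name__=="__main__":
  for nm,p,z in [("well",(0,-.045),.085),("posttop",(0,-.045),.152),("hinge",(.045,.055),.096),("lpost",(-.03,.055),.128),("lposttop",(-.03,.055),.143)]:
    w=f(*p);print(nm,w,"top px",proj("top",[*w,z]),"scene px",proj("scene",[*w,z]))
  v=ray("top",(365,264.5),.127);print("vial",v,"in heater",(v-ctr)@xv,(v-ctr)@yv)
E
python3 fit.py
```

```text
((331.40460205078125, 231.9413604736328), (105.10482025146484, 126.89168548583984), 81.75367736816406) [[261.07720947265625, 189.03228759765625], [386.65692138671875, 170.83233642578125], [401.73199462890625, 274.8504333496094], [276.15228271484375, 293.0503845214844]]
[0.19924982 0.24162944 0.19973392 0.23943634]
ctr [0.56434478 0.03388538] yaw deg 6.555321113488912
well [ 0.5694821  -0.01082042] top px [354.92966628 228.28975739] scene px [277.41916965 267.31975739]
posttop [ 0.5694821  -0.01082042] top px [356.43583538 226.12773465] scene px [274.83188663 235.32202959]
hinge [0.60277164 0.09366311] top px [299.03207509 211.92168969] scene px [342.61554492 247.54087005]
lpost [0.52826198 0.08510092] top px [303.81208887 251.14675299] scene px [311.49835235 210.96383551]
lposttop [0.52826198 0.08510092] top px [303.39155865 251.00365069] scene px [311.36282418 203.75917175]
vial [ 0.50072927 -0.02526254] in heater -0.06995207955109102 -0.05149871340627391
```

```bash
cat > go.py <<'E'
import sys
from h import *
ctr=np.array([.5645,.0329]);yaw=np.radians(6.55);xv=np.array([np.cos(yaw),np.sin(yaw)]);yv=np.array([-xv[1],xv[0]])
s=observe();Rm=R.from_rotvec(s['ee_rot'])
p=s['position'];h=[(p[:2]-ctr)@xv,(p[:2]-ctr)@yv]
print("t %.2f"%s['clock'],"heater-frame TCP mm",np.round(np.array([*h,p[2]])*1000,1),"F heater",np.round([s['force'][:2]@xv,s['force'][:2]@yv,s['force'][2]],1),"w",round(s['width']*91.8,1),"q7 %.2f"%s['joints'][6])
M=Rm.as_matrix();a=[np.degrees(np.arctan2(M[1,1],M[0,1]))-6.55]
d=(a[0]+90)%180-90; print("tool y vs heater x deg",a[0],"-> turn about tool z by",d,"deg =",d/6,"units")
H=np.array([[*xv,0],[*yv,0],[0,0,1]]);print("heater axes in tool:\n",np.round(M.T@H.T,3))
if len(sys.argv)>3:
    t=np.array([float(v) for v in sys.argv[1:4]])/1000; w=np.array([*(ctr+t[0]*xv+t[1]*yv),t[2]])
    print("shift units",np.round(Rm.inv().apply(w-p)/.04,2))
E
python3 go.py 65 250 250; python3 go.py -21 15 250
```

```text
t 0.10 heater-frame TCP mm [-237.5  563.8  251. ] F heater [ 0.4 -0.4 -0.4] w 91.8 q7 -0.08
tool y vs heater x deg 58.42028154116221 -> turn about tool z by 58.42028154116221 deg = 9.736713590193702 units
heater axes in tool:
 [[-0.852  0.524 -0.   ]
 [ 0.524  0.852 -0.001]
 [-0.001 -0.001 -1.   ]]
shift units [-10.55  -2.72   0.03]
t 0.10 heater-frame TCP mm [-237.5  563.8  251. ] F heater [ 0.4 -0.4 -0.4] w 91.8 q7 -0.08
tool y vs heater x deg 58.42028154116221 -> turn about tool z by 58.42028154116221 deg = 9.736713590193702 units
heater axes in tool:
 [[-0.852  0.524 -0.   ]
 [ 0.524  0.852 -0.001]
 [-0.001 -0.001 -1.   ]]
shift units [-11.79  -8.85   0.04]
```

```bash
python3 -m jog '[0,-0.5,-0.8,0,0, 0,-0.5,-0.8,0,0, 0,-0.5,-0.8,0,0, 0,-0.5,-0.8,0,0, 0,-0.5,-0.8,0,0, 0,-0.5,-0.8,0,0, 0,-0.5,-0.8,0,0, 0,0,0,0,1, 0,0,0,0,1, 0,0,0,0,1, 0,0,0,0,1, 0,0,0,0,1, 0,0,0,0,1, 0,0,0,0,1, 0,0,0,0,1, 0,0,0,0,1, 0,0,0,0,1]' 30; python3 go.py -21 15 220
```

```text
clock: 1.52
position: [0.2931, 0.286, 0.2445]
ee_rot: [2.175, 2.266, -0.021]
force: [0.2, -1.5, 0.0]
width: 0.005
t 1.52 heater-frame TCP mm [-240.7  282.4  244.5] F heater [ 0.  -1.5  0. ] w 0.5 q7 -0.84
tool y vs heater x deg -4.195708768480397 -> turn about tool z by -4.195708768480401 deg = -0.6992847947467334 units
heater axes in tool:
 [[ 0.073  0.997 -0.01 ]
 [ 0.997 -0.073 -0.009]
 [-0.01  -0.009 -1.   ]]
shift units [-6.26  5.97  0.62]
```

```bash
python3 -m jog '[0,-0.8,0.8,0,-0.7, 0,-0.8,0.8,0,0, 0,-0.8,0.8,0,0, 0,-0.8,0.8,0,0, 0,-0.8,0.8,0,0, 0,-0.8,0.8,0,0, 0,-0.8,0.8,0,0, 0,0,0,0,0, 0,0,0,0,0]'; python3 go.py -21 15 138
```

```text
clock: 2.27
position: [0.5212, 0.0897, 0.2427]
ee_rot: [2.12, 2.316, -0.023]
force: [-0.7, 1.1, 0.1]
width: 0.004
t 2.27 heater-frame TCP mm [-36.5  61.4 242.7] F heater [-0.6  1.2  0.1] w 0.4 q7 -0.05
tool y vs heater x deg -1.4817918879423777 -> turn about tool z by -1.4817918879423786 deg = -0.2469653146570631 units
heater axes in tool:
 [[ 0.026  1.    -0.011]
 [ 1.    -0.026 -0.01 ]
 [-0.01  -0.011 -1.   ]]
shift units [-1.12  0.44  2.63]
```

```bash
python3 -m jog '[0,-0.6,0.25,0,-0.2, 0,-0.6,0.25,0,0, 0,0,0,0.5,0, 0,0,0,0.5,0, 0,0,0,0.5,0, 0,0,0,0.5,0, 0,0,0,0.5,0, 0,0,0,0,0]'; python3 go.py -21 15 138
python3 - <<'E'
from h import *
im=get_image("scene");cv2.imwrite("pics/s2.png",cv2.resize(im[120:340,180:440,::-1],None,fx=2.5,fy=2.5))
E
```

```text
clock: 2.93
position: [0.5434, 0.0447, 0.139]
ee_rot: [-2.09, -2.346, 0.022]
force: [-1.5, -0.0, 0.7]
width: 0.006
t 2.93 heater-frame TCP mm [-19.6  14.2 139. ] F heater [-1.5  0.2  0.7] w 0.5 q7 0.14
tool y vs heater x deg 0.045247571787580654 -> turn about tool z by 0.045247571787584207 deg = 0.007541261964597368 units
heater axes in tool:
 [[-0.001  1.    -0.009]
 [ 1.     0.001 -0.01 ]
 [-0.01  -0.009 -1.   ]]
shift units [ 0.02 -0.03  0.03]
```

View pics/s2.png

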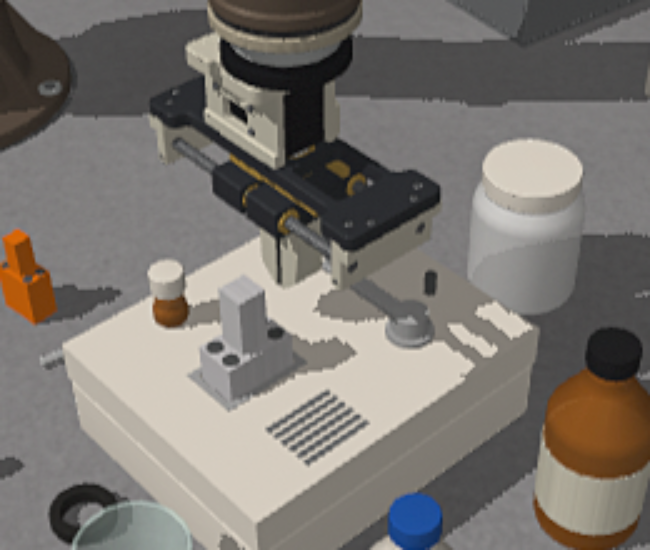

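The closed fingers, at about (290,265) in the crop, stand between the block and the lever post. Next I push the lever left.

```bash
python3 -m jog '[0,0.4,0,0,0, 0,0.4,0,0,0, 0,0.3,0,0,0, 0,0.3,0,0,0, 0,0.2,0,0,0, 0,0.1,0,0,0]'; python3 go.py -21 88 138
```

```text
clock: 3.48
position: [0.54, 0.1102, 0.1462]
ee_rot: [2.087, 2.332, -0.017]
force: [3.3, -8.2, -5.3]
width: 0.004
t 3.48 heater-frame TCP mm [-15.5  79.6 146.2] F heater [ 2.4 -8.5 -5.3] w 0.4 q7 -0.00
tool y vs heater x deg -0.22040544397366002 -> turn about tool z by -0.2204054439736609 deg = -0.03673424066227682 units
heater axes in tool:
 [[ 0.004  1.    -0.016]
 [ 1.    -0.004  0.   ]
 [ 0.    -0.016 -1.   ]]
shift units [ 0.21 -0.14  0.2 ]
```

```bash
python3 -m jog '[0,0.2,0,0.1,0, 0,0.2,0,0.1,0]'; python3 go.py; python3 -m jog '[0,0.15,0,0.1,0, 0,0.15,0,0.1,0]';  python3 go.py
python3 - <<'E'
from h import *
im=get_image("scene");im2=get_image("top");cv2.imwrite("pics/s3.png",np.hstack([cv2.resize(im[150:310,240:400,::-1],None,fx=2.5,fy=2.5),cv2.resize(im2[160:320,240:400,::-1],None,fx=2.5,fy=2.5)]))
E
```

```text
clock: 3.65
position: [0.5425, 0.122, 0.1422]
ee_rot: [2.085, 2.321, -0.011]
force: [0.1, -26.6, 16.5]
width: 0.005
t 3.65 heater-frame TCP mm [-11.7  91.1 142.2] F heater [ -3.  -26.5  16.5] w 0.4 q7 -0.03
tool y vs heater x deg -0.42440434105514235 -> turn about tool z by -0.424404341055137 deg = -0.07073405684252283 units
heater axes in tool:
 [[ 0.008  1.    -0.021]
 [ 1.    -0.007  0.009]
 [ 0.009 -0.021 -1.   ]]
clock: 3.82
position: [0.5432, 0.122, 0.1388]
ee_rot: [2.088, 2.303, -0.022]
force: [-7.0, -22.6, 19.9]
width: 0.002
t 3.82 heater-frame TCP mm [-11.   90.9 138.8] F heater [ -9.5 -21.7  19.9] w 0.2 q7 -0.05
tool y vs heater x deg -0.9339691690991465 -> turn about tool z by -0.933969169099143 deg = -0.15566152818319048 units
heater axes in tool:
 [[ 0.017  0.999 -0.034]
 [ 1.    -0.016  0.011]
 [ 0.011 -0.034 -0.999]]
```

View pics/s3.png

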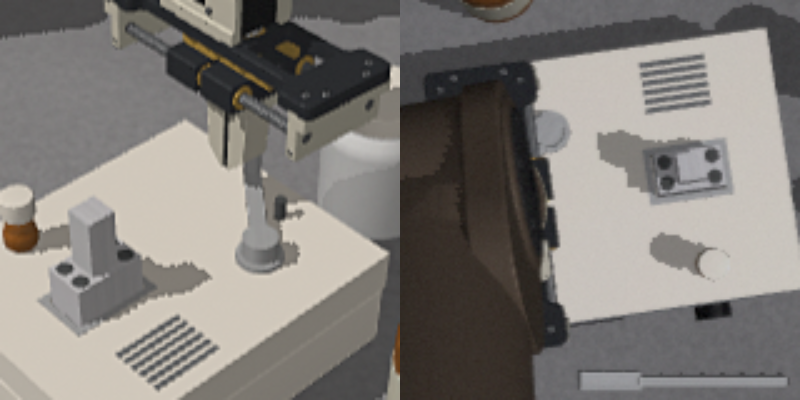

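The lever arm is hard against its stop peg at about (265,205) in the left crop, with 22 N resisting. I'm backing off so that it springs back.

```bash
python3 -m jog '[0,-0.4,0,0,0, 0,-0.5,0,0,0, 0,-0.5,0,0,0, 0,-0.5,0,0,0, 0,-0.3,0,0,0, 0,0,0,-0.5,0, 0,0,0,-0.8,0, 0,0,0,-0.8,0, 0,0,0,0,0]'
python3 - <<'E'
from h import *
im=get_image("scene");im2=get_image("top");cv2.imwrite("pics/s4.png",np.hstack([cv2.resize(im[150:310,230:390,::-1],None,fx=2.5,fy=2.5),cv2.resize(im2[160:320,240:400,::-1],None,fx=2.5,fy=2.5)]))
E
python3 go.py 0 -45 225
```

```text
clock: 4.67
position: [0.5506, 0.0344, 0.237]
ee_rot: [2.086, 2.301, -0.018]
force: [1.1, 0.4, 0.3]
width: 0.002
t 4.77 heater-frame TCP mm [-15.4   3.5 232.9] F heater [0.2 0.1 0.3] w 0.3 q7 0.06
tool y vs heater x deg -0.8839888754884218 -> turn about tool z by -0.8839888754884271 deg = -0.1473314792480712 units
heater axes in tool:
 [[ 0.016  0.999 -0.034]
 [ 1.    -0.015  0.011]
 [ 0.01  -0.035 -0.999]]
shift units [-1.2   0.4   0.24]
```

View pics/s4.png

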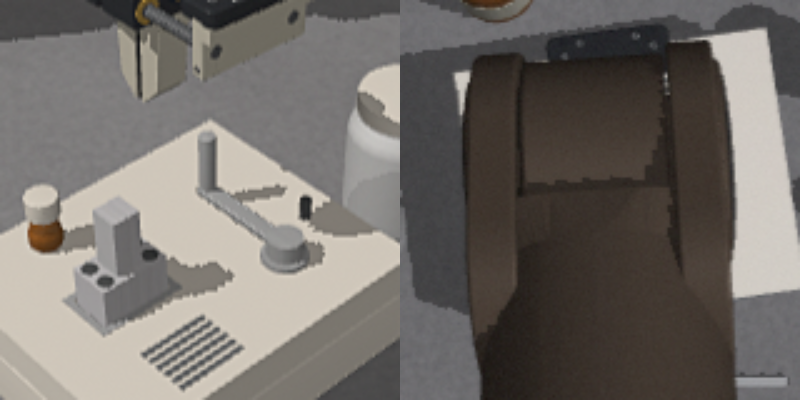

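The lever is back at rest (post at about (207,160)) and the block is up slightly, with its post top at (117,209) in the crop. I'm opening the jaws and moving over the post.

```bash
python3 -m jog '[50,-0.6,0.2,0,-0.15, 50,-0.6,0.2,0,0, 50,0,0,0,0, 50,0,0,0,0, 50,0,0,0,0]'; python3 go.py 1 -45 145
```

```text
clock: 5.18
position: [0.5684, -0.0083, 0.2317]
ee_rot: [2.064, 2.331, -0.027]
force: [0.0, 0.5, 0.4]
width: 0.315
t 5.18 heater-frame TCP mm [ -0.8 -41.3 231.7] F heater [0.1 0.5 0.4] w 29.0 q7 0.18
tool y vs heater x deg 0.40660896009605274 -> turn about tool z by 0.40660896009605096 deg = 0.0677681600160085 units
heater axes in tool:
 [[-0.007  0.999 -0.032]
 [ 1.     0.007  0.006]
 [ 0.006 -0.032 -0.999]]
shift units [-0.02  0.03  2.17]
```

```bash
python3 -m jog '[50,0,0,0,0, 50,0,0,0,0, 50,0,0,0,0, 50,0,0,0.5,0, 50,0,0,0.5,0, 50,0,0,0.5,0, 50,0,0,0.3,0, 50,0,0,0,0]'; python3 go.py 1 -46 145;python3 - <<'E'
from h import *
im=get_image("scene");cv2.imwrite("pics/s5.png",cv2.resize(im[150:310,210:370,::-1],None,fx=3,fy=3))
E
```

```text
clock: 5.85
position: [0.568, -0.0038, 0.1566]
ee_rot: [2.056, 2.34, -0.023]
force: [-0.7, 0.4, 0.3]
width: 0.544
t 5.85 heater-frame TCP mm [ -0.7 -36.9 156.6] F heater [-0.7  0.4  0.3] w 50.0 q7 0.22
tool y vs heater x deg 0.8518273743474518 -> turn about tool z by 0.8518273743474509 deg = 0.1419712290579085 units
heater axes in tool:
 [[-0.015  0.999 -0.029]
 [ 1.     0.015  0.006]
 [ 0.007 -0.029 -1.   ]]
shift units [-0.22  0.04  0.3 ]
```

View pics/s5.png

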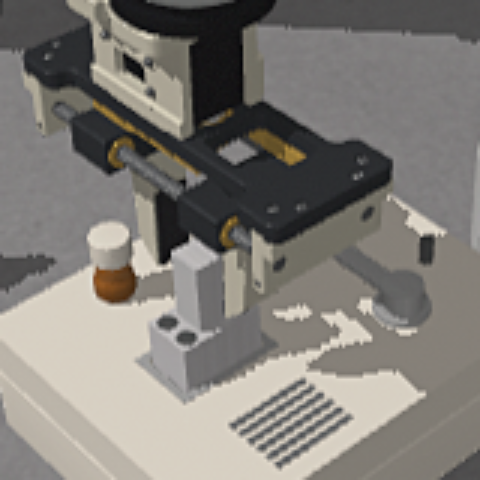

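The post at (200,285) stands between the open fingers, and the tool is about 9 mm too far left. I'm correcting that, descending and gripping.

```bash
python3 -m jog '[50,-0.22,0.03,0.15,-0.15, 50,0,0,0.13,0, 50,0,0,0,0]'; python3 go.py 1 -46 145; python3 -m jog '[15,0,0,0,0, 15,0,0,0,0, 15,0,0,0,0, 15,0,0,0,0, 15,0,0,0,0, 15,0,0,0,0,15,0,0,0,0,15,0,0,0,0]' 45; python3 go.py 1 -46 145
```

```text
clock: 6.15
position: [0.5718, -0.0112, 0.1483]
ee_rot: [2.035, 2.358, -0.019]
force: [0.2, -0.1, 0.3]
width: 0.547
t 6.15 heater-frame TCP mm [  2.2 -44.6 148.3] F heater [ 0.2 -0.1  0.3] w 50.2 q7 0.26
tool y vs heater x deg 1.8688879327305346 -> turn about tool z by 1.86888793273053 deg = 0.311481322121755 units
heater axes in tool:
 [[-0.032  0.999 -0.029]
 [ 0.999  0.033  0.009]
 [ 0.009 -0.028 -1.   ]]
shift units [-0.03 -0.03  0.08]
clock: 6.82
position: [0.5707, -0.01, 0.1507]
ee_rot: [2.038, 2.356, -0.018]
force: [0.1, 0.2, -0.9]
width: 0.216
t 6.82 heater-frame TCP mm [  1.3 -43.4 150.7] F heater [ 0.1  0.2 -0.9] w 19.8 q7 0.25
tool y vs heater x deg 1.7313459895284895 -> turn about tool z by 1.7313459895284922 deg = 0.2885576649214154 units
heater axes in tool:
 [[-0.03   0.999 -0.027]
 [ 1.     0.03   0.008]
 [ 0.009 -0.027 -1.   ]]
shift units [-0.06 -0.01  0.14]
```

```bash
python3 -m jog '[15,0.15,0,-0.08,0, 15,0.15,0,-0.08,0]'; python3 go.py|head -1; python3 -m jog '[15,0.15,0,-0.08,0, 15,0.15,0,-0.08,0]'; python3 go.py|head -1
```

```text
clock: 6.98
position: [0.5686, -0.003, 0.1536]
ee_rot: [2.042, 2.348, -0.027]
force: [11.0, -10.8, -32.3]
width: 0.219
t 6.98 heater-frame TCP mm [-1.000e-01 -3.610e+01  1.536e+02] F heater [  9.7 -12.  -32.3] w 20.1 q7 0.23
clock: 7.15
position: [0.5677, 0.0021, 0.1555]
ee_rot: [2.043, 2.336, -0.039]
force: [13.5, -13.6, -35.6]
width: 0.214
t 7.15 heater-frame TCP mm [ -0.4 -30.9 155.5] F heater [ 11.9 -15.1 -35.6] w 19.6 q7 0.20
```

```bash
python3 -m jog '[15,-0.2,0,0.02,0, 15,-0.2,0,0.02,0]'; python3 go.py|head -1; python3 -m jog '[15,-0.2,0,0,0, 15,-0.2,0,0,0]'; python3 go.py|head -1;python3 - <<'E'
from h import *
im=get_image("scene");cv2.imwrite("pics/s6.png",cv2.resize(im[190:310,230:350,::-1],None,fx=4,fy=4))
E
```

```text
clock: 7.32
position: [0.5707, -0.0082, 0.1546]
ee_rot: [2.041, 2.342, -0.033]
force: [-6.6, 11.6, 9.5]
width: 0.215
t 7.32 heater-frame TCP mm [  1.5 -41.5 154.6] F heater [-5.2 12.2  9.5] w 19.7 q7 0.23
clock: 7.48
position: [0.5716, -0.0151, 0.1546]
ee_rot: [2.041, 2.356, -0.024]
force: [-5.7, 23.5, 4.2]
width: 0.216
t 7.48 heater-frame TCP mm [  1.6 -48.5 154.6] F heater [-3.  24.   4.2] w 19.8 q7 0.26
```

View pics/s6.png

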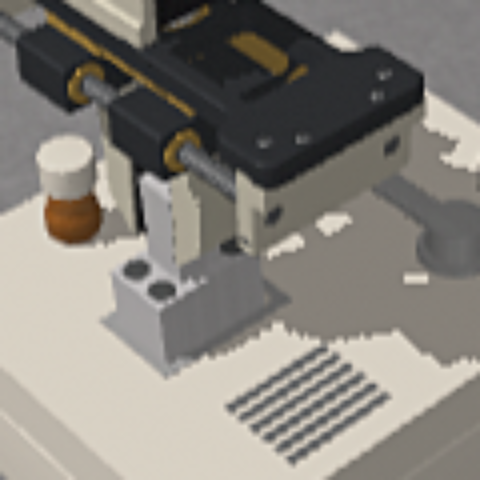

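The block still sits low in the well, with its post gripped at (165,230) and leaning only slightly. I'm continuing to the right.

```bash
python3 -m jog '[15,-0.25,0,-0.02,0, 15,-0.25,0,-0.02,0]'; python3 go.py|head -1; python3 -m jog '[15,-0.25,0,-0.02,0, 15,-0.25,0,-0.02,0]'; python3 go.py|head -1
```

```text
clock: 7.7
position: [0.5722, -0.0179, 0.1553]
ee_rot: [2.039, 2.382, -0.007]
force: [-4.4, 26.3, -0.2]
width: 0.22
t 7.70 heater-frame TCP mm [  1.8 -51.4 155.3] F heater [-1.3 26.6 -0.2] w 20.2 q7 0.29
clock: 7.87
position: [0.5728, -0.0196, 0.1556]
ee_rot: [-2.019, -2.389, -0.011]
force: [-4.2, 23.8, 0.3]
width: 0.219
t 7.87 heater-frame TCP mm [  2.2 -53.1 155.6] F heater [-1.5 24.1  0.3] w 20.1 q7 0.33
```

```bash
python3 -m jog '[15,-0.4,0,-0.03,0, 15,-0.4,0,-0.03,0]'; python3 go.py|head -1
python3 - <<'E'
from h import *
a=get_image("scene")[195:295,235:335,::-1];b=get_image("wrist")[:,:,::-1]
cv2.imwrite("pics/s7.png",np.hstack([cv2.resize(a,(400,400)),cv2.resize(b[120:400,180:460],(400,400))]))
E
```

```text
clock: 8.03
position: [0.5754, -0.031, 0.1566]
ee_rot: [-1.986, -2.388, -0.03]
force: [-6.9, 22.8, 4.6]
width: 0.217
t 8.03 heater-frame TCP mm [  3.5 -64.7 156.6] F heater [-4.3 23.5  4.6] w 19.9 q7 0.39
```

View pics/s7.png

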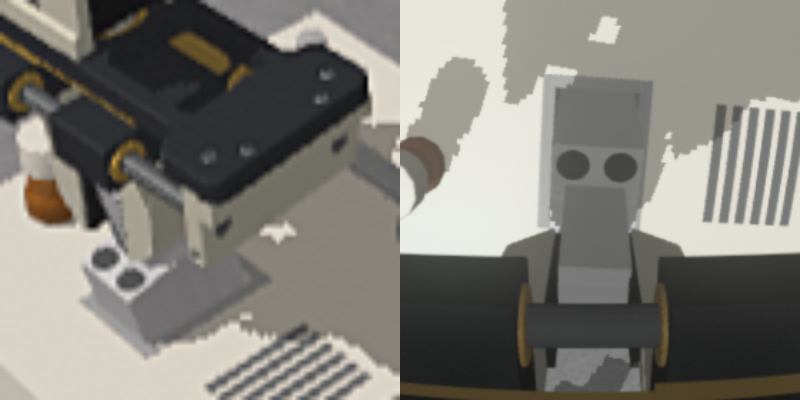

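The block now leans clearly right. The wrist view shows the well gap opening at the left end, near (600,85). I'm rocking left again with little lift and checking that it reaches the angle.

```bash
python3 -m jog '[15,0.25,0,0,0, 15,0.25,0,0,0, 15,0.25,0,0,0]'; python3 go.py|head -1;python3 -m jog '[15,0.25,0,0,0, 15,0.25,0,0,0]'; python3 go.py|head -1; python3 -m jog '[15,0.25,0,0,0, 15,0.25,0,0,0]'; python3 go.py|head -1;  python3 - <<'E'
from h import *
a=get_image("scene")[195:295,235:335,::-1];b=get_image("wrist")[:,:,::-1]
cv2.imwrite("pics/s8.png",np.hstack([cv2.resize(a,(400,400)),cv2.resize(b[120:400,180:460],(400,400))]))
E
```

```text
clock: 8.38
position: [0.5719, -0.0138, 0.1594]
ee_rot: [-2.007, -2.387, -0.019]
force: [2.8, -14.4, -5.3]
width: 0.217
t 8.38 heater-frame TCP mm [  2.1 -47.3 159.4] F heater [  1.2 -14.6  -5.3] w 19.9 q7 0.34
clock: 8.55
position: [0.5704, -0.0062, 0.1605]
ee_rot: [-2.028, -2.387, -0.007]
force: [4.9, -25.1, -4.3]
width: 0.217
t 8.55 heater-frame TCP mm [  1.4 -39.5 160.5] F heater [  2.  -25.5  -4.3] w 19.9 q7 0.30
clock: 8.72
position: [0.5698, -0.0027, 0.1613]
ee_rot: [2.045, 2.374, -0.008]
force: [5.1, -25.1, -6.2]
width: 0.214
t 8.72 heater-frame TCP mm [  1.2 -36.  161.3] F heater [  2.2 -25.5  -6.2] w 19.6 q7 0.26
```

View pics/s8.png

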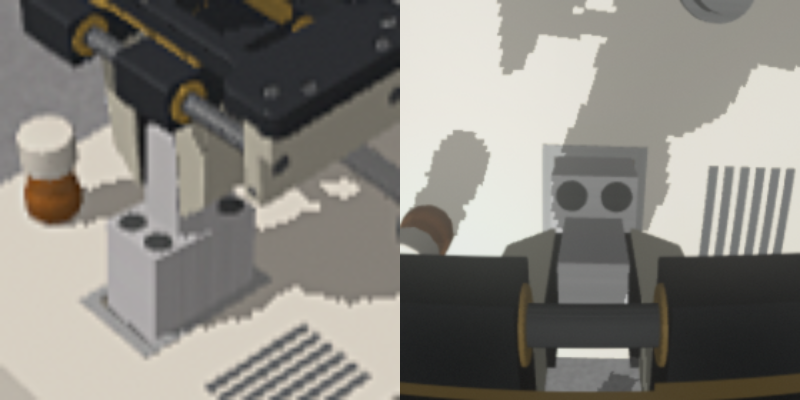

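```bash
cat > tilt.py <<'E'
from h import *
from scipy.optimize import least_squares
ctr=np.array([.5645,.0329]);yaw=np.radians(6.55)
Rz=R.from_euler('z',yaw)
def pts(p,phi,Y,z,X=0.001):
    b=R.from_euler('x',phi).apply(p)+[X,-.045+Y,.085+z]
    w=Rz.apply(b)+[*ctr,0]
    return np.array([proj("scene",q) for q in w])
C=np.array([[-.015,-.025,.055],[.015,-.025,.055],[.015,.025,.055]])
for nm,px in [("s7",[(83,262),(122,318)]),("s8",[(108,225),(157,253),(252,205)])]:
    u=np.array(px)/4+[235,195]
    r=least_squares(lambda q:(pts(C[:len(u)],q[0]/10,q[1]/100,q[2]/100)-u).ravel(),[0,0,-2])
    print(nm,"lean right deg",np.degrees(r.x[0]/10),"Y mm",r.x[1]*10,"z mm",r.x[2]*10,"res px",np.round(r.fun,1))
for phi in(-8,-4,0,4,8): print(phi,((pts(C,np.radians(phi),0,-.02)-[235,195])*4).round().tolist())
E
python3 tilt.py
```

```text
s7 lean right deg -2.4876422354075043 Y mm -8.70810874622678 z mm -34.29224373976122 res px [-1.1  2.   1.1 -1.9]
s8 lean right deg -3.709585789101704 Y mm 5.306498472856838 z mm -17.751761617600884 res px [-0.4 -1.4 -0.5  1.5  1.   0. ]
-8 [[104.0, 222.0], [153.0, 262.0], [254.0, 215.0]]
-4 [[96.0, 229.0], [145.0, 269.0], [246.0, 216.0]]
0 [[89.0, 237.0], [137.0, 277.0], [239.0, 216.0]]
4 [[81.0, 245.0], [129.0, 286.0], [231.0, 218.0]]
8 [[74.0, 254.0], [122.0, 294.0], [223.0, 220.0]]
```

The fit puts the block leaning left by about 4° or more with its underside near -18 mm. I'll confirm with one stronger left rock and then one right rock, pressing down slightly so it doesn't rise.

```bash
python3 -m jog '[15,0.4,0,0.05,0, 15,0.4,0,0.05,0, 15,0.2,0,0.03,0]'; python3 go.py|head -1
python3 - <<'E'
from h import *
a=get_image("scene")[195:295,235:335,::-1];cv2.imwrite("pics/L.png",a)
E
python3 -m jog '[15,-0.25,0,0.05,0, 15,-0.3,0,0.05,0, 15,-0.3,0,0.05,0]';python3 go.py|head -1; python3 -m jog '[15,-0.4,0,0.04,0, 15,-0.4,0,0.04,0, 15,-0.3,0,0.03,0]'; python3 go.py|head -1
python3 - <<'E'
from h import *
b=get_image("scene")[195:295,235:335,::-1];a=cv2.imread("pics/L.png")
cv2.imwrite("pics/s9.png",np.hstack([cv2.resize(x,(400,400)) for x in(a,b)]))
E
```

```text
clock: 9.07
position: [0.5682, 0.0122, 0.1612]
ee_rot: [2.054, 2.333, -0.027]
force: [-1.1, -15.2, 4.4]
width: 0.213
t 9.07 heater-frame TCP mm [  1.3 -20.9 161.2] F heater [ -2.8 -14.9   4.4] w 19.5 q7 0.18
clock: 9.37
position: [0.5713, -0.0125, 0.1595]
ee_rot: [2.052, 2.347, -0.016]
force: [-6.3, 16.1, 12.7]
width: 0.215
t 9.37 heater-frame TCP mm [  1.6 -45.9 159.5] F heater [-4.4 16.7 12.7] w 19.8 q7 0.25
clock: 9.62
position: [0.5753, -0.036, 0.1582]
ee_rot: [2.047, 2.38, 0.009]
force: [-8.3, 16.9, 15.5]
width: 0.214
t 9.62 heater-frame TCP mm [  2.9 -69.7 158.2] F heater [-6.3 17.7 15.5] w 19.7 q7 0.33
```

View pics/s9.png

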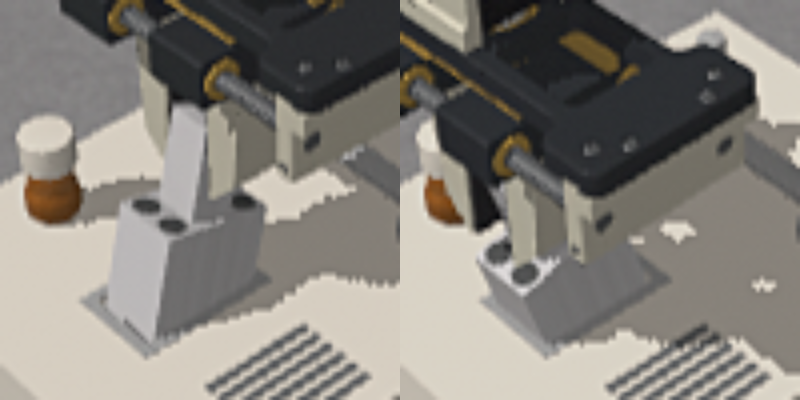

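Left frame: a strong left lean. Right frame: a strong right lean with the block still in the well. Let me check the depth from those corners.

```bash
sed -i 's/^for nm,px.*/for nm,px in [("L",[(122,200),(166,236),(266,205)]),("R",[(77,252),(120,297)])]:/' tilt.py; python3 tilt.py|head -2
python3 - <<'E'
from tilt import *
for phi in(8,12,16):
  for z in(-.024,-.02,-.015): print(phi,z,((pts(C,np.radians(phi),0,z)-[235,195])*4).round()[:2].tolist(),"left:",((pts(C,np.radians(-phi),0,z)-[235,195])*4).round().tolist())
E
```

```text
L lean right deg -15.081211952580862 Y mm 0.6266549059424624 z mm -14.291442249756347 res px [-0.7 -0.4  0.6  0.4  0.1  0. ]
R lean right deg 0.9185934315857077 Y mm -6.41454530039584 z mm -23.988397466567793 res px [-0.6  0.6  0.6 -0.6]
L lean right deg -15.081211952580862 Y mm 0.6266549059424624 z mm -14.291442249756347 res px [-0.7 -0.4  0.6  0.4  0.1  0. ]
R lean right deg 0.9185934315857077 Y mm -6.41454530039584 z mm -23.988397466567793 res px [-0.6  0.6  0.6 -0.6]
-8 [[104.0, 222.0], [153.0, 262.0], [254.0, 215.0]]
-4 [[96.0, 229.0], [145.0, 269.0], [246.0, 216.0]]
0 [[89.0, 237.0], [137.0, 277.0], [239.0, 216.0]]
4 [[81.0, 245.0], [129.0, 286.0], [231.0, 218.0]]
8 [[74.0, 254.0], [122.0, 294.0], [223.0, 220.0]]
8 -0.024 [[75.0, 261.0], [123.0, 302.0]] left: [[105.0, 230.0], [154.0, 269.0], [254.0, 223.0]]
8 -0.02 [[74.0, 254.0], [122.0, 294.0]] left: [[104.0, 222.0], [153.0, 262.0], [254.0, 215.0]]
8 -0.015 [[73.0, 244.0], [121.0, 285.0]] left: [[103.0, 212.0], [152.0, 252.0], [253.0, 206.0]]
12 -0.024 [[68.0, 270.0], [116.0, 311.0]] left: [[113.0, 223.0], [162.0, 262.0], [261.0, 223.0]]
12 -0.02 [[67.0, 262.0], [115.0, 303.0]] left: [[113.0, 215.0], [161.0, 255.0], [261.0, 216.0]]
12 -0.015 [[66.0, 253.0], [114.0, 294.0]] left: [[112.0, 205.0], [161.0, 245.0], [260.0, 206.0]]
16 -0.024 [[62.0, 279.0], [110.0, 320.0]] left: [[122.0, 216.0], [170.0, 256.0], [267.0, 224.0]]
16 -0.02 [[61.0, 271.0], [109.0, 312.0]] left: [[121.0, 209.0], [170.0, 248.0], [267.0, 217.0]]
16 -0.015 [[60.0, 262.0], [108.0, 303.0]] left: [[120.0, 199.0], [169.0, 238.0], [267.0, 207.0]]
```

Underside reads about -14 to -20 mm, which is close to the limit. As cheap insurance I'll return to centre, press the block down a little, and repeat one left and one right rock.

```bash
python3 -m jog '[15,0.3,0,0.03,0, 15,0.3,0,0.06,0, 15,0,0,0.08,0, 15,0,0,0.08,0]';python3 go.py|head -1; python3 -m jog '[15,0.35,0,0.06,0, 15,0.35,0,0.06,0, 15,0.3,0,0.06,0]'; python3 go.py|head -1; python3 -c "
from h import *
cv2.imwrite('pics/L2.png',get_image('scene')[195:295,235:335,::-1])"
python3 -m jog '[15,-0.35,0,0.06,0, 15,-0.35,0,0.06,0, 15,-0.35,0,0.06,0]';python3 go.py|head -1; python3 -m jog '[15,-0.35,0,0.05,0, 15,-0.35,0,0.05,0]'; python3 go.py|head -1
python3 -c "
from h import *
b=get_image('scene')[195:295,235:335,::-1];a=cv2.imread('pics/L2.png')
cv2.imwrite('pics/s10.png',np.hstack([cv2.resize(x,(400,400)) for x in(a,b)]))"
```

```text
clock: 10.0
position: [0.573, -0.0224, 0.1569]
ee_rot: [2.051, 2.366, 0.007]
force: [-13.1, 0.7, 39.9]
width: 0.218
t 10.00 heater-frame TCP mm [  2.1 -55.9 156.9] F heater [-13.    2.2  39.9] w 20.0 q7 0.30
clock: 10.25
position: [0.5695, -0.0038, 0.1563]
ee_rot: [2.057, 2.333, -0.009]
force: [-4.1, -30.7, 21.8]
width: 0.217
t 10.25 heater-frame TCP mm [  0.8 -37.  156.3] F heater [ -7.5 -30.   21.8] w 20.0 q7 0.22
clock: 10.55
position: [0.5734, -0.0319, 0.1533]
ee_rot: [2.055, 2.353, 0.007]
force: [-9.6, 25.1, 22.9]
width: 0.217
t 10.55 heater-frame TCP mm [  1.4 -65.4 153.3] F heater [-6.6 26.  22.9] w 20.0 q7 0.30
clock: 10.72
position: [0.5758, -0.0455, 0.1517]
ee_rot: [2.051, 2.377, 0.025]
force: [-9.9, 20.8, 17.5]
width: 0.208
t 10.72 heater-frame TCP mm [  2.3 -79.2 151.7] F heater [-7.5 21.8 17.5] w 19.1 q7 0.36
```

```bash
python3 -m jog '[15,0.3,0,0,0, 15,0.3,0,0,0, 15,0.25,0,0,0]';python3 go.py|head -1; python3 -c "
from h import *
c=get_image('scene')[195:295,235:335,::-1];d=get_image('wrist')[120:400,180:460,::-1];s=cv2.imread('pics/s10.png')
r=lambda x:cv2.resize(x,(300,300))
cv2.imwrite('pics/s11.png',np.vstack([np.hstack([r(s[:,:400]),r(s[:,400:])]),np.hstack([r(c),r(d)])]))"
```

```text
clock: 11.02
position: [0.5732, -0.0343, 0.1554]
ee_rot: [2.056, 2.345, 0.006]
force: [3.3, -21.2, -3.5]
width: 0.213
t 11.02 heater-frame TCP mm [  0.9 -67.8 155.4] F heater [  0.9 -21.5  -3.5] w 19.6 q7 0.30
```

View pics/s11.png

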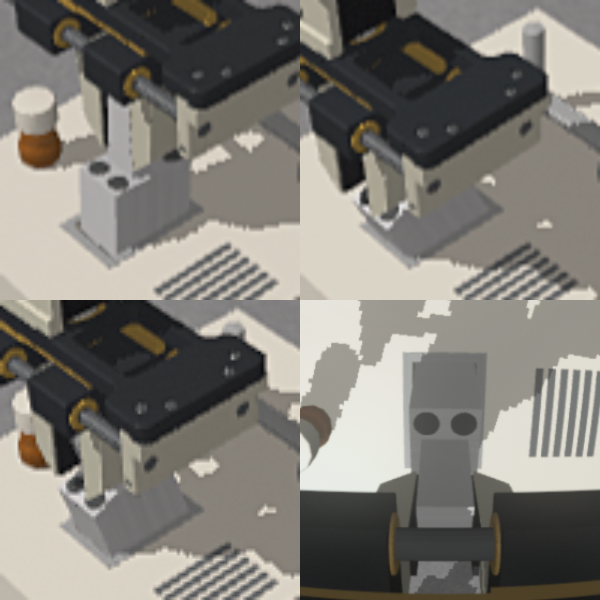

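Top-left frame: the left rock ended about upright. Top-right: a very strong right lean. Bottom: still leaning right, with the post held. I'm bringing it upright and then pulling while rocking gently.

```bash
python3 -m jog '[15,0.35,0,0,0, 15,0.35,0,0,0]';python3 go.py|head -1;python3 -m jog '[15,0.35,0,-0.03,0, 15,0.3,0,-0.03,0]';python3 go.py|head -1;python3 -m jog '[15,0.25,0,-0.03,0, 15,0.2,0,-0.03,0]';python3 go.py|head -1
```

```text
clock: 11.28
position: [0.5711, -0.0204, 0.1573]
ee_rot: [2.06, 2.323, -0.005]
force: [-0.1, -14.7, 0.1]
width: 0.211
t 11.28 heater-frame TCP mm [  0.4 -53.7 157.3] F heater [ -1.7 -14.6   0.1] w 19.4 q7 0.24
clock: 11.45
position: [0.5691, -0.004, 0.1604]
ee_rot: [2.063, 2.307, -0.014]
force: [-1.1, -12.3, 4.6]
width: 0.214
t 11.45 heater-frame TCP mm [  0.4 -37.2 160.4] F heater [ -2.5 -12.1   4.6] w 19.7 q7 0.19
clock: 11.62
position: [0.5674, 0.0076, 0.1629]
ee_rot: [2.064, 2.297, -0.022]
force: [1.8, -8.4, -4.7]
width: 0.214
t 11.62 heater-frame TCP mm [  0.  -25.4 162.9] F heater [ 0.9 -8.6 -4.7] w 19.6 q7 0.15
```

```bash
python3 -m jog '[15,-0.25,0,-0.05,0, 15,-0.25,0,-0.05,0]';python3 go.py|head -1;python3 -m jog '[15,-0.1,0,-0.1,0, 15,0,0,-0.1,0]';python3 go.py|head -1; python3 -c "
from h import *
a=get_image('scene')[190:300,230:340,::-1];cv2.imwrite('pics/u.png',a)
g=cv2.cvtColor(a,6); 
for r in range(28,90,4): print(r+190,' '.join('%3d'%v for v in g[r,5:80:3]))"
```

```text
clock: 11.78
position: [0.5689, -0.0064, 0.1677]
ee_rot: [2.059, 2.307, -0.018]
force: [-3.2, 9.7, -0.0]
width: 0.215
t 11.78 heater-frame TCP mm [-1.000e-01 -3.960e+01  1.677e+02] F heater [-2.1 10.  -0. ] w 19.7 q7 0.19
clock: 11.95
position: [0.5686, -0.0097, 0.1758]
ee_rot: [2.059, 2.311, -0.017]
force: [-0.2, 0.2, -2.2]
width: 0.217
t 11.95 heater-frame TCP mm [ -0.8 -42.8 175.8] F heater [-0.2  0.2 -2.2] w 19.9 q7 0.20
218 128 127 133 129 131 132 129 132 165 171  18 150  14 109 110  79  97 108 171 103  32  26  58 117 111
222 127 130 126 122 123 132 128 134 165 170  26 177 169 164 175 123 110  75 171 165 140 112 111 109 110
226 132 128 219 208 206 207 114 130 142 166  26 180 168 164 164 153 108 108 174 147 121  45 113 111 111
230 127 119 214 209 208 216  80 217 209 161  33 177 169 164 164 150 107 108 174 155 112 114 110 108 113
234 132 132 181 165 138 126  86 209 207 211  62 173 169 151 164 141 108 108 133 158 109 101 155 128 127
238 129 139 186 171 142 122 105 208 210 192 152 169 169 151 163 125 108  62  49  96 160 117 119 163 157
242 213 208  91  85  79  67  56 117 179  72  93
[... 292 characters left out ...]
 206 209 169 170 171 173 110 110 109 108 107 108 109 108 120 124 126 127 128
258 207 207 207 207 207 207 207 207 168 171 171 174 109 110 110 108 107 109 110 109 118 129 128 128 129
262 207 206 207 207 207 207 206 209 167 170 170 173 109 110 109 108 106 110 111 107 109  93 127 128 128
266 207 207 207 207 207 208 207 208 166 170 170 170 109 110 109 109 107 109 111 113 113  92 118 128 128
270 207 207 207 207 207 208 209 145 151 171 169 171 109 110 109 108 107 125 104  91 118 128 128 128 120
274 207 207 208 208 207 207 208 208 182 154 155 173 108 109 115 132 108  92 131 123 120 163 217 216 209
278 207 207 207 207 207 207 207 208 207 212 153 144 120 127 128 107 160 216 211 207 207 208 208 217 111
```

The force is down to about the block's weight, so it looks free, and the near vertical edge is upright in the image. I'm lifting further and then measuring it.

```bash
python3 -m jog '[15,-0.03,0,-0.15,0, 15,-0.03,0,-0.15,0, 15,0,0,-0.1,0, 15,0,0,0,0, 15,0,0,0,0, 15,0,0,0,0]';python3 go.py|head -1
cat > chk.py <<'E'
from h import *
im=get_image('scene');g=cv2.cvtColor(im,7).astype(int)
e=[]
for r in range(215,290):
    row=g[r,250:310]; 
    k=[c for c in range(2,58) if row[c-2]>158 and row[c-2]<180 and 100<row[c+1]<116 and 100<row[c+2]<116]
    l=[c for c in range(3,58) if row[c-3]>198 and 160<row[c+1]<180 and 160<row[c+2]<180]
    rr=[c for c in range(3,58) if 104<row[c-2]<114 and 104<row[c-3]<114 and row[c+1]>116 ]
    print(r,"near",[c+250 for c in k],"left",[c+250 for c in l],"right",[c+250 for c in rr])
E
python3 chk.py
```

```text
clock: 12.5
position: [0.569, -0.0122, 0.195]
ee_rot: [2.059, 2.309, -0.015]
force: [-0.0, -0.1, -3.7]
width: 0.216
t 12.50 heater-frame TCP mm [ -0.7 -45.4 195. ] F heater [-0.1 -0.1 -3.7] w 19.8 q7 0.19
215 near [277, 278] left [] right [286]
216 near [278, 279, 290, 291] left [] right [286]
217 near [278, 279, 290] left [] right [286]
218 near [278, 279, 290] left [] right [286, 306]
219 near [278, 279, 290, 291] left [] right [286, 304, 305]
220 near [278, 279, 290, 291] left [] right [286, 302, 303]
221 near [278, 279, 291] left [] right [286, 287, 300, 301]
222 near [278, 279, 291] left [] right [286, 299]
223 near [278, 279] left [] right [286, 297]
224 near [278, 279] left [] right [286, 287, 295]
225 near [278, 279, 290] left [] right [287, 288]
226 near [278, 279] left [] right []
227 near [278, 279] left [265, 266, 267] right []
228 near [278, 279] left [263, 264, 265] right []
229 near [] left [] right []
230 near [] left [] right []
231 near [277, 278, 279] left [] right [292, 293]
232 near [] left [] right [292, 293]
233 near [275] left [] right [292, 293]
234 near [] l
[... 1719 characters left out ...]
[] right []
267 near [267, 268, 269] left [] right []
268 near [268] left [] right [271]
269 near [] left [254] right []
270 near [] left [] right []
271 near [] left [] right []
272 near [] left [] right []
273 near [] left [] right []
274 near [] left [] right []
275 near [] left [] right []
276 near [] left [] right []
277 near [] left [] right []
278 near [] left [] right []
279 near [] left [] right []
280 near [] left [] right []
281 near [] left [] right []
282 near [] left [] right []
283 near [] left [] right []
284 near [] left [] right []
285 near [] left [] right []
286 near [] left [] right []
287 near [] left [] right []
288 near [] left [] right []
289 near [] left [] right []
```

```bash
python3 - <<'E' | tail -1
from tilt import *
D=np.array([[.015,-.025,.055],[.015,-.025,0],[-.015,-.025,0],[.015,.025,0]])
u=np.array([(267.7,240.5),(268.5,268.5),(256,261),(293,257)])
r=least_squares(lambda q:(pts(D,q[0]/10,q[1]/100,q[2]/100,q[3]/100)-u).ravel(),[0,0,0,0])
print("phi deg",np.degrees(r.x[0]/10),"Y,z,X mm",r.x[1:]*10,np.round(r.fun,1))
E
```

```text
phi deg -5.516140122161919 Y,z,X mm [ 0.15520439 17.54556463 -4.27984506] [ 0.5  0.6 -0.6  1.1  0.1 -1.4  0.  -0.3]
```

```bash
python3 -m jog '[15,0,0,0,0, 15,0,0,0,0, 15,0,0,0,0, 15,0,0,0,0, 15,0,0,0,0, 15,0,0,0,0]';python3 go.py|head -1
python3 - <<'E'
from h import *
a=get_image("scene").astype(int);b=cv2.imread("pics/scene0.png")[:,:,::-1].astype(int)
for n,(x0,y0,x1,y1) in dict(leverpost=(306,198,320,228),hinge=(330,236,356,258),vial=(238,222,256,250),beaker=(208,318,258,388),ring=(200,314,222,336),white=(322,318,366,402),amber=(394,250,444,340),jar=(366,176,414,244)).items():
    d=np.abs(a-b)[y0:y1,x0:x1].max(2);print(n,"changed px frac",(d>45).mean().round(2))
E
python3 -c "from cell import *; print(observe()['dq'].round(4)); print(sign_off())"
```

```text
clock: 13.05
position: [0.5683, -0.012, 0.1938]
ee_rot: [2.059, 2.311, -0.018]
force: [-0.1, -0.5, -2.0]
width: 0.22
t 13.05 heater-frame TCP mm [ -1.3 -45.  193.8] F heater [-0.1 -0.5 -2. ] w 20.2 q7 0.19
leverpost changed px frac 0.41
hinge changed px frac 0.41
vial changed px frac 0.0
beaker changed px frac 0.0
ring changed px frac 0.0
white changed px frac 0.0
amber changed px frac 0.0
jar changed px frac 0.03
[ 0.0018  0.0004 -0.0005 -0.0011  0.0012  0.0017 -0.0018]
the job is handed in; nothing more can be done
None
```

I swung the jack lever to its stop and let it spring back, gripped the post, and rocked the block left and right several times. I then lifted it free and handed the job in at about 13 s with the gripper still holding it. No verdict was reported.

**Final hold:** the corner fit put the block's underside about 17 mm above the deck, within about 5 mm of the well centre. It leaned about 5.5° left, against a limit of about 9.7°. A rougher check of one vertical edge suggested about 3°. The last force reading, about 2–4 N, was roughly the block's own weight, and the arm was still.

**Bystanders:** the vial, beaker, ring and both bottles showed no change in the scene image, and the jar only 3%, probably shadow. I did not recheck the spatula.

**Less certain points:**
- **Rocks:** I judged the leans from images, and the fits were coarse. The first left rock was judged only from how far the tool moved. Later left leans measured about 4° with the underside near -18 mm, and about 15° near -14 mm, right at the depth limit. Deep right leans followed, one much larger than intended.
- **Pull force:** the first left rock pulled at about 35 N instead of the suggested 10–15 N.
- **Lever:** my last image check could not confirm it at rest, because that area had changed by 41%, probably from the arm and its shadow. It was clearly at rest after release, and the fingers stayed away from it afterwards.

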